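Tip the whetstone case out of the packed row and put the stones away

ROBOT

A 6-joint arm with a two-finger parallel gripper is mounted at the origin on the work surface. World frame = base frame: x ahead of the robot, y to its left, z up, the work surface at z = 0. Lengths are in mm, angles in degrees, forces in N, time in s.
With the tool pointing down it reaches from about 300 to 850 mm from the base axis. Payload 4.2 kg.
Tool frame: the origin (TCP) lies between the finger pads; the fingertips stand 19 mm ahead of it and the grasp point (between the pads) is the TCP (env.tips_ahead is the distance from the TCP to the fingertips, in mm); z points along the fingers, y is the direction in which the jaws open and shut (so a half turn about z gives the same grasp; the last joint's range is limited). The gripper opens to 91 mm and grips with 3 to 60 N. Pads are 32 mm wide; open, the fingers measure 118 mm over their backs; the gripper's body (76 mm by 178 mm) begins 60 mm behind the grasp point.
Start: joints at [64.343, 18.312, 89.639, -0, 72.044, -1.146], TCP at [238.554, 523.195, 232.976] pointing down, gripper open.
Joint ranges: [-177.97, 177.97], [-48.28, 115.42], [12.27, 149.76], [-77.06, 257.06], [2.81, 150.46], [-146.56, 146.56]. Speed limits (degrees/s): [147.25, 147.25, 180, 180, 180, 180].

INTERFACE

Orientations are given as [roll, pitch, yaw] about the fixed x, y, z axes, in that order (R = Rz(yaw) Ry(pitch) Rx(roll)).
In Python, from workcell import telemetry, viewer, job_done, env gives the robot as it stands. The module is installed in compiled form; this text tells all that it offers.
- The arm moves only by the shell command python3 -m jog 'ROWS' [FORCE]. ROWS is JSON, a list of rows, each a list of 3 entries, a list of its own where there are three numbers: the shift along the tool's x, y, z in cm, then the turn about the tool's z in degrees, then the opening, from 0 (shut) to 1 (fully open). A call has 1 to 10 rows; each row shifts and turns the pose as measured when the row begins, along the tool's axes as they then stand; what a row does not reach is not made up. A row lasts 1/8 s, in which the tool goes at most 62.5 mm and 10.7 degrees, less where a joint would pass 70% of its speed; a pose out of reach is approached as far as the arm can. A call is refused whole if a number of a shift passes 6.25 or a number of a turn 10.7, either way. A call with a gripper value outside its range is refused whole. The fingers move at their own pace and stop on an object; FORCE is the grip in N (left out, the last holds). Time passes only in rows, so rows that do not move let the fingers close. It gives the time, the measured TCP pose, the force and the opening at its end, in the units of the state.
- telemetry.state(): the state, without advancing time (a new reading comes with each control period).
- viewer.grab_frame(name): name is "scene" or "side" or "wrist"; returns a dict with "color" (420x560x3 uint8, red, green, blue), "K" (3x3 intrinsics, pixels), "k1" (the pictures are not rectified: a ray, as slopes to the right and down, at radius r is drawn at 1 + k1 r^2 times it, then the intrinsics apply), "rvec" (rotation vector, rad) and "tvec" (3), from world to camera coordinates, as OpenCV has them. Camera axes: x right, y down, z forward; pixel columns grow to the right and rows downward; lengths in mm; the calibration is good to about 2 mm. A picture is of the moment at which its call begins. There is no depth.
- job_done(): hands the job in, once; it reports no verdict.
The state is a dict: "time_s": time; "qpos": joint angles; "qvel": joint speeds; "effort": joint torques, N m; "ee_pos": TCP position; "ee_rot": TCP orientation; "force": force on the tool from outside, world axes, zero at the start; "torque": the same for the moment, N m; "gripper_width": finger opening in mm.
Only numpy, scipy, OpenCV 4.12 (cv2) and the standard library are available. Lean on these libraries where they do the work, as an engineer would, in place of code of your own. Each camera call takes 0.05 s, during which the arm holds its last target. There are 200 camera calls.

TASK

Put the dry whetstones away: tip the open-topped slotted case forward out of the tightly packed row until it leans on the rack's front rail, then pull it free and stand it upright near the middle of the plain wooden board. Slide every whetstone from the drying stand down into a slot of its own in the case, fully home. Leave the case standing there, the other boxes standing in their row, and everything else on the bench undisturbed.

Things in the scene. Friction and masses are not known exactly. Their poses are not given: they have to be found in the camera images.
- case_mid (a point): Centre (half-way up) of the slotted whetstone case: upright wooden block 70 (x) x 66 (y) x 130 (z) mm, 0.4 kg, the only box in the row that is open on top. z points to the open top, -x is its front. Smooth nylon sole: slides easily. Slot walls: 2.2 mm between slots, outer walls 9 mm front and rear, 3 mm at the sides. Standing in the row its centre is 77 mm above the bench.
- rack: Wooden rack fixed to the bench, holding a tight row of five upright boxes (gaps about 1 mm); origin mid-underside, y along the row, -x the front. The boxes stand on its 12 mm board, centres at x = 0, in a 262 mm row between two cheeks 112 mm high. No back and no roof: behind the row (+x) is free space.
- rail (a point): Middle of the rack's front rail (10 mm steel bar along y, axis 75 mm above the bench, x = -89 mm of the rack). A second thin bar (top 18 mm above the bench, x = -40 mm) stops the boxes' feet: a box pulled forward at its top tips over it. A box tipped forward beyond about 30 degrees goes on by itself and comes to rest leaning on this rail at about 40 degrees.
- board_mid (a point): Centre of a plain light wooden board, 160 x 160 x 12 mm, 0.6 kg, lying loose and flat on the bench (top 12 mm above it); it may get knocked a few cm aside, with or without what stands on it.
- stand: Aluminium drying stand fixed on the bench, 132 (x) x 66 (y) x 38 mm; origin at the middle of its underside. Four slots side by side along x, 28 mm apart, each 14 mm wide, in which whetstones stand upright with 67 mm showing; slot floor 8 mm above the bench.
- slot0 (a point): Middle of the mouth of slot 0 of the case, level with its top (130 mm above its underside). Slots are 51.5 (case x) x 13.4 mm (case y), 65 mm deep, 15.6 mm apart along y.
- slot1 (a point): Middle of the mouth of slot 1 of the case, level with its top (130 mm above its underside). Slots are 51.5 (case x) x 13.4 mm (case y), 65 mm deep, 15.6 mm apart along y.
- slot2 (a point): Middle of the mouth of slot 2 of the case, level with its top (130 mm above its underside). Slots are 51.5 (case x) x 13.4 mm (case y), 65 mm deep, 15.6 mm apart along y.
- slot3 (a point): Middle of the mouth of slot 3 of the case, level with its top (130 mm above its underside). Slots are 51.5 (case x) x 13.4 mm (case y), 65 mm deep, 15.6 mm apart along y.
- stone0_mid (a point): Centre (half-way up) of a grey whetstone: flat slab 10 (x) x 48 (y) x 105 (z) mm, 0.12 kg, standing upright in the drying stand at the start (absent in some runs). Fully home in a slot its centre is 52 mm above the case's centre, and it stands 40 mm out of the case.
- stone1_mid (a point): Centre (half-way up) of a grey whetstone: flat slab 10 (x) x 48 (y) x 105 (z) mm, 0.12 kg, standing upright in the drying stand at the start (absent in some runs). Fully home in a slot its centre is 52 mm above the case's centre, and it stands 40 mm out of the case.
- stone2_mid (a point): Centre (half-way up) of a grey whetstone: flat slab 10 (x) x 48 (y) x 105 (z) mm, 0.12 kg, standing upright in the drying stand at the start (absent in some runs). Fully home in a slot its centre is 52 mm above the case's centre, and it stands 40 mm out of the case.
- stone3_mid (a point): Centre (half-way up) of a grey whetstone: flat slab 10 (x) x 48 (y) x 105 (z) mm, 0.12 kg, standing upright in the drying stand at the start (absent in some runs). Fully home in a slot its centre is 52 mm above the case's centre, and it stands 40 mm out of the case.
- boxA_mid (a point): Centre of a closed wooden box in the row, 70 x 66 x 130 mm, with a small brass plate in front; it stays in the row.
- boxB_mid (a point): Centre of a closed wooden box in the row, 70 x 66 x 130 mm, with a small brass plate in front; it stays in the row.
- boxC_mid (a point): Centre of a closed wooden box in the row, 70 x 30 x 130 mm, with a small brass plate in front; it stays in the row.
- boxD_mid (a point): Centre of a closed wooden box in the row, 70 x 30 x 130 mm, with a small brass plate in front; it stays in the row.
- tin: Paint tin, 74 mm across, 100 mm high; bystander, origin on its underside or axis.
- jar: Glass jar, 60 mm across, 75 mm high; bystander, origin on its underside or axis.
- driver: Screwdriver lying on the bench; bystander, origin on its underside or axis.
- spanner: Spanner lying on the bench; bystander, origin on its underside or axis.
- disc: Black grinding disc lying flat, 100 mm across; bystander, origin on its underside or axis.
- carton: Blue carton, 70 x 120 x 45 mm; bystander, origin on its underside or axis.
- bush: Small brass bush, 32 mm across, 22 mm high; bystander, origin on its underside or axis.
Mind the look-alikes: they are no part of the job. What is shaped like the part that bears stone2_mid but purple is not meant.

How it is judged:
By the outcome, as a careful person would: the job done as asked, in the order asked, and still so for the second after the job is handed in, with the robot touching nothing.
Of stone0, stone1, stone2, stone3 only 2 to 4 are there at a start; the rules pass over those that are not, and their reading is None.
At some moment in a run one of board may be knocked a few centimetres aside while the robot is not near it.
It also fails if it takes over 210 s, if anything falls off the work surface, if the arm or the gripper's body presses on something with over 40 N, if the wrist force passes 120 N, or if a joint passes its speed limit or range.

## Working session

There is one attempt and no reset: what is moved stays moved. The work goes in short steps, Python scripts to look and compute and a shell command to move; the robot and the scene stay as the last step left them, time stands still between calls to the robot, and variables do not carry over. Pictures are saved under pics/ and viewed, about 12 in all and at most 16, crops included, and the job is handed in when it is done.

```bash
mkdir -p pics; cat > h.py <<'E'
import numpy as np,cv2
from workcell import telemetry,viewer,job_done,env
from scipy.spatial.transform import Rotation as R
def grab(n,f=None):
    d=viewer.grab_frame(n)
    if f: cv2.imwrite('pics/'+f,d['color'][:,:,::-1])
    return d
def ray(d,uv):
    K=np.array(d['K']);p=np.array([(uv[0]-K[0,2])/K[0,0],(uv[1]-K[1,2])/K[1,1]]);q=p.copy()
    for _ in range(20): q=p/(1+d['k1']*(q@q))
    Rm=cv2.Rodrigues(np.array(d['rvec'],float))[0];t=np.array(d['tvec'],float).ravel()
    return -Rm.T@t, Rm.T@np.array([q[0],q[1],1])
def onz(d,uv,z):
    o,v=ray(d,uv);return o+v*(z-o[2])/v[2]
def proj(d,P):
    Rm=cv2.Rodrigues(np.array(d['rvec'],float))[0];t=np.array(d['tvec'],float).ravel();K=np.array(d['K'])
    c=Rm@np.array(P,float)+t;q=c[:2]/c[2];q=q*(1+d['k1']*(q@q))
    return np.array([K[0,0]*q[0]+K[0,2],K[1,1]*q[1]+K[1,2]])
def st():
    s=telemetry.state();print(s['time_s'],np.round(s['ee_pos'],1),np.round(s['ee_rot'],2),np.round(s['force'],1),round(s['gripper_width'],1));return s
def to(P,yaw=None):
    "shift in tool cm to the world TCP point P"
    s=telemetry.state();r=R.from_euler('xyz',s['ee_rot'],degrees=True)
    print('tool shift cm',np.round(r.inv().apply(np.array(P)-s['ee_pos'])/10,2))
E
python3 - <<'E'
from h import *
s=st();print(R.from_euler('xyz',s['ee_rot'],degrees=True).as_matrix().round(3))
a=[]
for n in['scene','side','wrist']:
    d=grab(n,n+'0.png');o,v=ray(d,(280,210));print(n,o.round(),v.round(2),d['K'][0][0],d['k1'])
    a.append(d['color'])
E
```

```text
0.0 [238.3 522.8 232.1] [-179.9    -0.    155.49] [0.8 0.4 1.5] 91.6
[[-0.91   0.415 -0.001]
 [ 0.415  0.91  -0.002]
 [ 0.    -0.002 -1.   ]]
scene [1031.  602.  781.] [-0.43 -0.61 -0.67] 457.7497753005623 -0.010304520174426412
side [  11. -582.  999.] [ 0.47  0.49 -0.73] 459.7782489303934 -0.12562969446948005
wrist [168. 555. 385.] [ 0.26 -0.13 -0.96] 317.00320592574855 -0.012209977909448602
```

View pics/scene0.png

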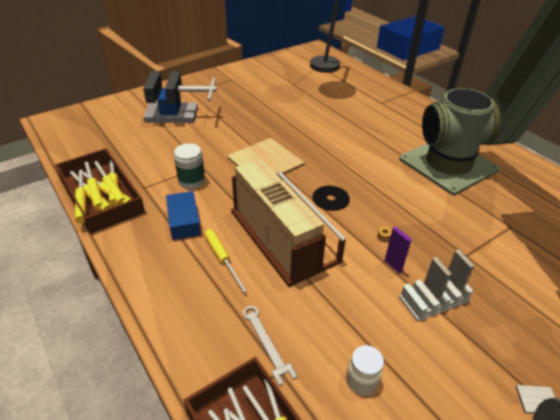

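View pics/side0.png

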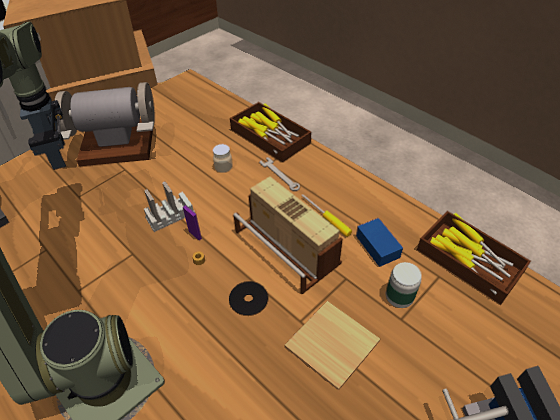

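The case shows as the only slotted top, at scene (275,192) and side (290,207). The stand at scene (437,285) holds two grey slabs. The purple slab at scene (397,250) is the look-alike, and the board is at side (333,343). I'll enlarge these to confirm.

```bash
python3 - <<'E'
import cv2,numpy as np
a=cv2.imread('pics/scene0.png');b=cv2.imread('pics/side0.png')
f=lambda i,x,y:cv2.resize(i[y:y+75,x:x+100],(400,300),interpolation=cv2.INTER_CUBIC)
g=np.vstack([np.hstack([f(a,230,160),f(a,380,225)]),np.hstack([f(b,240,170),f(b,130,170)])])
cv2.imwrite('pics/c1.png',g)
E
```

```text
(no output)
```

View pics/c1.png

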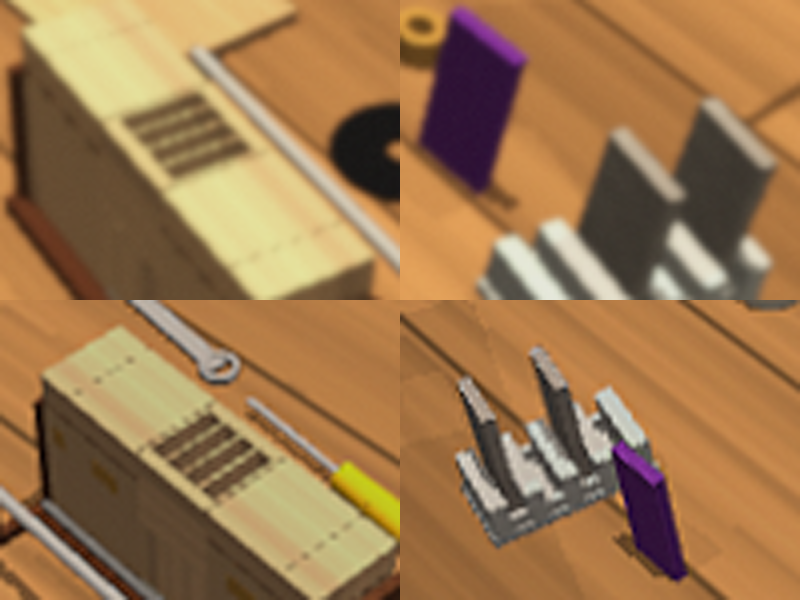

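The crop confirms it: the open-topped case has 4 slots. Two grey stones are in the stand, and the purple slab stands on the bench beside it, so I leave that one alone. Next I measure.

```bash
python3 - <<'E'
from h import *
sc=grab('scene');sd=grab('side')
c1=lambda x,y:(x/4+230,y/4+160)
c2=lambda x,y:((x-400)/4+380,y/4+225)
c3=lambda x,y:(x/4+240,(y-300)/4+170)
c4=lambda x,y:((x-400)/4+130,(y-300)/4+170)
def show(n,d,ps,z):
    P=np.array([onz(d,p,z)[:2] for p in ps]);print(n,P.round(1).tolist(),'mean',P.mean(0).round(1),'dirs',[np.round(np.degrees(np.arctan2(*(P[(i+1)%len(P)]-P[i])[::-1])),1) for i in range(len(P))],[np.linalg.norm(P[(i+1)%len(P)]-P[i]).round(1) for i in range(len(P))])
show('slots sc',sc,[c1(122,122),c1(200,92),c1(250,150),c1(172,180)],142)
show('slots sd',sd,[c3(155,452),c3(212,412),c3(270,460),c3(212,500)],142)
show('row sd',sd,[c3(43,375),c3(122,327),c3(397,545)],142)
show('row sc',sc,[c1(24,32),c1(104,-8),c1(372,260)],142)
show('s_near sc',sc,[c2(617,130),c2(682,197)],113)
show('s_far sc',sc,[c2(707,100),c2(773,165)],113)
show('s_left sd',sd,[c4(463,380),c4(492,420)],113)
show('s_right sd',sd,[c4(535,350),c4(567,388)],113)
show('purple top sd',sd,[c4(618,446),c4(657,480)],105)
show('board sd',sd,[(330,301),(379,345),(337,386),(286,345)],12)
show('stand top',sd,[c4(460,455),c4(604,390),c4(650,450),c4(497,520)],38)
show('rail sd',sd,[(237,216),(306,282)],75)
E
```

```text
slots sc [[614.1, -55.2], [563.3, -53.2], [569.4, 3.1], [618.3, 0.1]] mean [591.3 -26.3] dirs [np.float64(177.8), np.float64(83.7), np.float64(-3.5), np.float64(-94.4)] [np.float64(50.8), np.float64(56.6), np.float64(49.0), np.float64(55.4)]
slots sd [[565.0, -3.3], [615.9, -5.0], [610.7, -60.9], [560.7, -57.8]] mean [588.1 -31.8] dirs [np.float64(-1.8), np.float64(-95.4), np.float64(176.4), np.float64(85.4)] [np.float64(50.9), np.float64(56.2), np.float64(50.1), np.float64(54.7)]
row sd [[563.1, 100.0], [632.0, 95.3], [612.2, -164.3]] mean [602.4  10.3] dirs [np.float64(-3.9), np.float64(-94.4), np.float64(100.5)] [np.float64(69.1), np.float64(260.4), np.float64(268.8)]
row sc [[616.7, -156.0], [556.3, -164.1], [568.5, 107.0]] mean [580.5 -71. ] dirs [np.float64(-172.3), np.float64(87.4), np.float64(-79.6)] [np.float64(60.9), np.float64(271.4), np.float64(267.4)]
s_near sc [[422.6, 279.8], [430.1, 326.4]] mean [426.3 303.1] dirs [np.float64(80.8), np.float64(-99.2)] [np.float64(47.3), np.float64(47.3)]
s_far sc [[368.8, 291.5], [376.9, 338.0]] mean [372.8 314.8] dirs [np.float64(80.
[... 439 characters left out ...]
float64(89.1)] [np.float64(43.9), np.float64(43.9)]
board sd [[513.8, -230.1], [502.3, -390.5], [360.3, -383.7], [353.2, -234.6]] mean [ 432.4 -309.7] dirs [np.float64(-94.1), np.float64(177.2), np.float64(92.7), np.float64(1.6)] [np.float64(160.9), np.float64(142.2), np.float64(149.2), np.float64(160.7)]
stand top [[360.5, 345.9], [474.7, 322.7], [461.0, 248.3], [343.6, 273.4]] mean [409.9 297.6] dirs [np.float64(-11.5), np.float64(-100.5), np.float64(168.0), np.float64(76.9)] [np.float64(116.6), np.float64(75.6), np.float64(120.0), np.float64(74.4)]
rail sd [[508.8, 102.8], [481.9, -176.5]] mean [495.3 -36.9] dirs [np.float64(-95.5), np.float64(84.5)] [np.float64(280.6), np.float64(280.6)]
```

The row's y-axis lies at about 85° and the case centre at about (590,-29). The stones are at (426,300) and (372,312), and the board at (432,-309). The tool always points down, so I'll push the top of the case from behind with shut fingers. First I turn and travel behind the row.

```bash
python3 -m jog '[[[0,0,0],-9.75,0],[[0,0,0],-9.75,0],[[-3.87,-4.33,0],0,0],[[-3.87,-4.33,0],0,0],[[-3.87,-4.33,0],0,0],[[-3.87,-4.33,0],0,0],[[-3.87,-4.33,0],0,0],[[-3.87,-4.33,0],0,0],[[-3.87,-4.33,0],0,0],[[-3.87,-4.33,0],0,0]]' 20; python3 - <<'E'
from h import *
st();to((656,-35,232))
E
```

```text
time_s: 1.5
ee_pos: [528.4, 147.4, 231.8]
ee_rot: [179.9, 0.1, 176.2]
force: [1.0, 1.2, -0.1]
gripper_width: 0.2
1.5 [528.4 147.4 231.8] [1.7994e+02 8.0000e-02 1.7615e+02] [ 1.   1.2 -0.1] 0.2
tool shift cm [-1.396e+01 -1.735e+01 -1.000e-02]
```

```bash
python3 -m jog '[[[-3.5,-4.35,0],0.8,0],[[-3.5,-4.35,0],0,0],[[-3.5,-4.35,0],0,0],[[-3.5,-4.35,0],0,0],[[0,0,0],0,0]]'; python3 - <<'E'
from h import *
st();to((658,-35,138))
d=grab('wrist','w1.png');print(proj(d,(590,-29,142)))
E
```

```text
time_s: 2.12
ee_pos: [659.5, -47.3, 230.3]
ee_rot: [179.9, 0.1, 175.0]
force: [-0.7, 0.5, 0.4]
gripper_width: 0.7
2.125 [659.5 -47.3 230.3] [1.7992e+02 9.0000e-02 1.7502e+02] [-0.7  0.5  0.4] 0.7
tool shift cm [0.27 1.2  9.23]
[299.84801387 123.09402427]
```

View pics/w1.png

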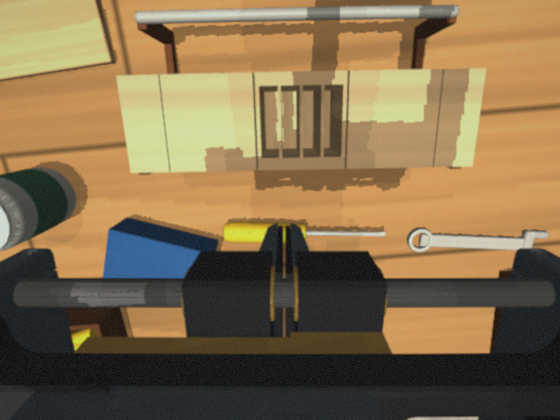

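The wrist view shows the case between columns 254 and 349, rows 71–169, with the slots at columns 261–343. The fingertips, at (285,235), are behind the row.

```bash
python3 - <<'E'
from h import *
d=grab('wrist')
P=[onz(d,p,142) for p in [(253.5,71),(348.5,70),(348,168),(256,170)]]
print(np.round(P,1),np.mean(P,0).round(1))
Q=[onz(d,p,142) for p in [(119,76),(485,70),(474,167),(131,173)]];print(np.round(Q,1),np.mean(Q,0).round(1))
E
python3 -m jog '[[[0.2,1.5,3],0,0],[[0,0,3],0,0],[[0,0,3.1],0,0],[[0,0,0],0,0]]'
```

```text
[[550.3 -57.3 142. ]
 [555.4   9.7 142. ]
 [625.3   7.2 142. ]
 [620.8 -63.2 142. ]] [588.  -25.9 142. ]
[[ 545.2 -153.   142. ]
 [ 563.3  106.8  142. ]
 [ 632.8  104.2  142. ]
 [ 614.8 -159.4  142. ]] [589.  -25.4 142. ]
time_s: 2.72
ee_pos: [654.4, -21.8, 139.7]
ee_rot: [179.7, 0.1, 175.6]
force: [-0.2, 0.0, 0.1]
gripper_width: 0.6
```

```bash
python3 -m jog '[[[1.2,-0.8,0],0,0],[[1,0,0],0,0],[[0.8,0,0],0,0],[[0.8,0,0],0,0],[[0.8,0,0],0,0],[[0.8,0,0],0,0]]'; python3 -m jog '[[[0.8,0,0],0,0],[[0.8,0,0],0,0],[[0,0,0],0,0]]'
python3 - <<'E'
from h import *
st();grab('side','s2.png')
E
```

```text
time_s: 3.48
ee_pos: [599.6, -25.1, 146.5]
ee_rot: [179.7, 0.8, 175.6]
force: [0.7, -0.6, 1.4]
gripper_width: 0.4
time_s: 3.85
ee_pos: [580.1, -23.6, 144.9]
ee_rot: [179.7, 0.5, 175.6]
force: [0.8, 0.6, -0.4]
gripper_width: 0.3
3.85 [580.1 -23.6 144.9] [179.72   0.53 175.63] [ 0.8  0.6 -0.4] 0.3
```

View pics/s2.png

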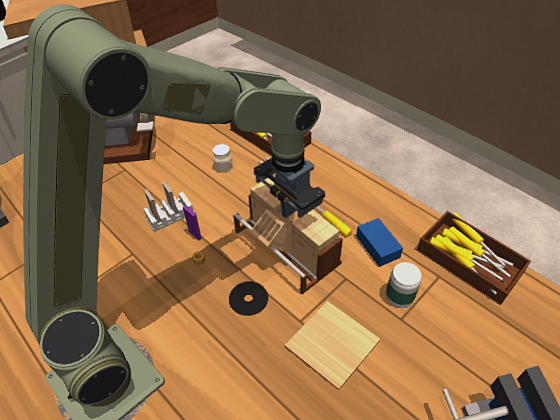

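The case is leaning on the rail and there's no contact force. I'll retreat upward, open, and go above the grasp point.

```bash
python3 -m jog '[[[-0.3,0,-5],0,0],[[0,0,-5],0,0],[[3.5,0,-0.5],0,1],[[3.5,0,0],0,1],[[0,0,0],0,1],[[0,0,0],0,1],[[0,0,0],0,1]]'
python3 - <<'E'
from h import *
st();d=grab('wrist','w2.png');to((510.7,-20,118))
E
```

```text
time_s: 4.78
ee_pos: [514.2, -19.1, 251.7]
ee_rot: [179.7, 0.6, 175.6]
force: [-0.4, -0.2, -0.6]
gripper_width: 47.9
4.775 [514.2 -19.1 251.7] [179.72   0.61 175.63] [-0.4 -0.2 -0.6] 47.9
tool shift cm [ 0.5  -0.18 13.36]
```

View pics/w2.png

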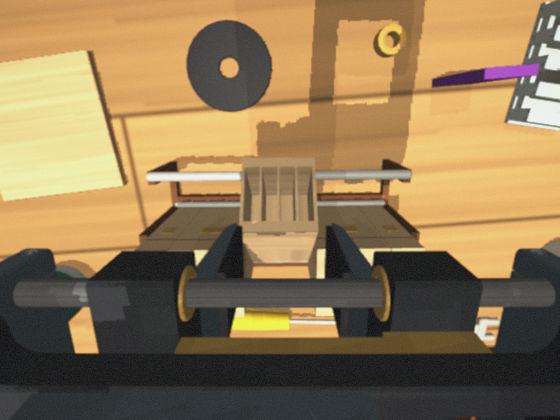

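The wrist view shows the open mouth of the leaning case at columns 242–317, rows 160–235, resting on the rail (row 175). Its neighbours are still in the row.

```bash
python3 - <<'E'
from h import *
d=grab('wrist')
for p,z in [((242,160),115),((316,160),115),((243,235),160),((317,235),160),((150,177),80),((410,174),80)]: print(onz(d,p,z).round(1))
E
python3 -m jog '[[[0.5,0,2],0,1],[[0,0,2],0,1],[[0,0,2],0,1],[[0,0,0],0,1],[[0,0,0],0,1]]'
```

```text
[476.1 -53.4 115. ]
[481.3  13.9 115. ]
[531.3 -53.4 160. ]
[536.1   7.5 160. ]
[ 491.2 -155.4   80. ]
[508.9 114.1  80. ]
time_s: 5.5
ee_pos: [512.6, -18.7, 189.7]
ee_rot: [179.7, 0.6, 175.6]
force: [0.1, -0.3, -0.0]
gripper_width: 91.0
```

```bash
python3 -m jog '[[[0,-0.15,3],0,1],[[0,0,2.5],0,1],[[0,0,1.8],0,1],[[0,0,0],0,0],[[0,0,0],0,0],[[0,0,0],0,0],[[0,0,0],0,0],[[0,0,0],0,0],[[0,0,0],0,0]]' 40; python3 - <<'E'
from h import *
st()
E
```

```text
time_s: 6.62
ee_pos: [518.2, -21.0, 121.0]
ee_rot: [179.8, 1.3, 175.6]
force: [-0.2, -1.6, -4.1]
gripper_width: 66.1
6.625 [518.2 -21.  121. ] [179.79   1.29 175.62] [-0.2 -1.6 -4.1] 66.1
```

```bash
python3 -m jog '[[[0.6,0,-0.8],0,0],[[1,0,-1.3],0,0],[[1.2,0,-1.6],0,0],[[1.2,0,-1.6],0,0],[[1.2,0,-1.6],0,0],[[1.2,0,-1.8],0,0],[[1.2,0,-2],0,0],[[1,0,-2.5],0,0],[[1,0,-2.5],0,0],[[0,0,0],0,0]]'; python3 - <<'E'
from h import *
st();grab('side','s3.png')
E
```

```text
time_s: 7.88
ee_pos: [405.2, -12.0, 287.2]
ee_rot: [179.7, 1.2, 175.6]
force: [1.0, 0.6, -4.9]
gripper_width: 66.3
7.875 [405.2 -12.  287.2] [179.66   1.15 175.63] [ 1.   0.6 -4.9] 66.3
```

View pics/s3.png

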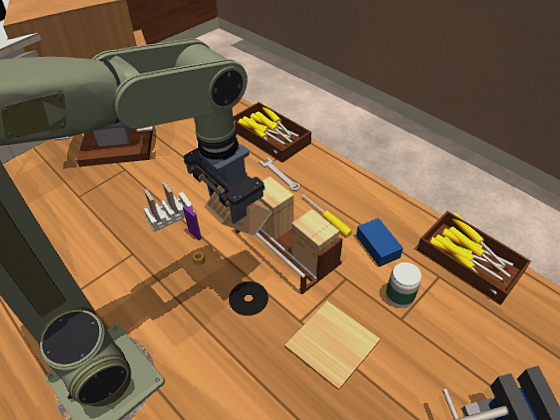

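The case is free and both neighbours are still standing. Now I move over the board.

```bash
python3 -m jog '[[[0,-3,0],0,0],[[-1,-4.5,0],0,0],[[-1,-4.7,0],0,0],[[-1,-4.7,0],0,0],[[-1,-4.7,0],0,0],[[-1,-4.5,0],0,0],[[-0.8,-3.5,0],0,0],[[0,0,0],0,0]]'; python3 - <<'E'
from h import *
s=st();print(np.round(s['qpos'],1))
a=grab('side');b=grab('scene');c=grab('wrist')
cv2.imwrite('pics/s4.png',np.hstack([a['color'][230:,200:480],cv2.resize(c['color'],None,fx=.7,fy=.7)[:190]])[:,:,::-1] if 0 else cv2.hconcat([a['color'][200:400,200:440],cv2.resize(b['color'][100:260,140:380],(300,200)),cv2.resize(c['color'],(267,200))])[:,:,::-1])
E
```

```text
time_s: 8.93
ee_pos: [436.7, -318.3, 271.5]
ee_rot: [179.1, -0.1, 175.8]
force: [-0.3, 0.3, -4.9]
gripper_width: 65.7
8.925 [ 436.7 -318.3  271.5] [ 1.7907e+02 -9.0000e-02  1.7576e+02] [-0.3  0.3 -4.9] 65.7
[ -37.7   14.2   89.9    0.7   76.5 -123.7]
```

View pics/s4.png

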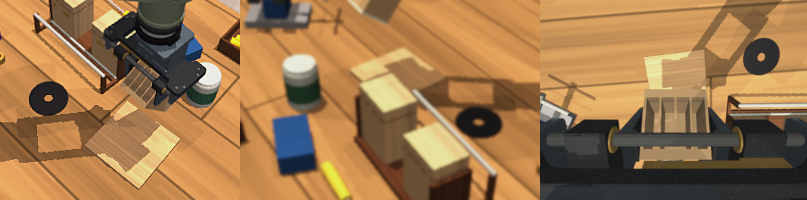

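```bash
python3 -m jog '[[[-0.2,0.5,4],0,0],[[-0.2,0.4,4],0,0],[[0,0,3],0,0],[[0,0,2],0,0],[[0,0,0.8],0,0],[[0,0,0],0,0]]'; python3 - <<'E'
from h import *
st();to((441,-309,128))
E
```

```text
time_s: 9.82
ee_pos: [441.8, -297.5, 132.5]
ee_rot: [179.0, 0.1, 176.4]
force: [-0.5, 0.1, -4.6]
gripper_width: 65.7
9.825 [ 441.8 -297.5  132.5] [1.7900e+02 6.0000e-02 1.7635e+02] [-0.5  0.1 -4.6] 65.7
tool shift cm [ 0.   -1.16  0.43]
```

Now I loosen the grip in stages so the case can swing upright while hanging just above the board.

```bash
python3 -m jog '[[[0,-1.1,0],0,0],[[0,0,0],0,0]]'; python3 -m jog '[[[0,0,0],0,0],[[0,0,0],0,0],[[0,0,0],0,0]]' 12; python3 - <<'E'
from h import *
st();a=grab('side');b=grab('scene');c=grab('wrist')
cv2.imwrite('pics/s5.png',cv2.hconcat([cv2.resize(a['color'][230:380,250:400],(300,300)),cv2.resize(c['color'],(400,300))])[:,:,::-1])
E
```

```text
time_s: 10.07
ee_pos: [442.2, -309.9, 134.3]
ee_rot: [179.2, 0.3, 176.4]
force: [-0.2, -0.2, -5.8]
gripper_width: 65.8
time_s: 10.45
ee_pos: [442.5, -310.5, 135.4]
ee_rot: [179.2, 0.4, 176.3]
force: [-0.1, 0.1, -4.2]
gripper_width: 66.0
10.45 [ 442.5 -310.5  135.4] [179.2    0.36 176.34] [-0.1  0.1 -4.2] 66.0
```

View pics/s5.png

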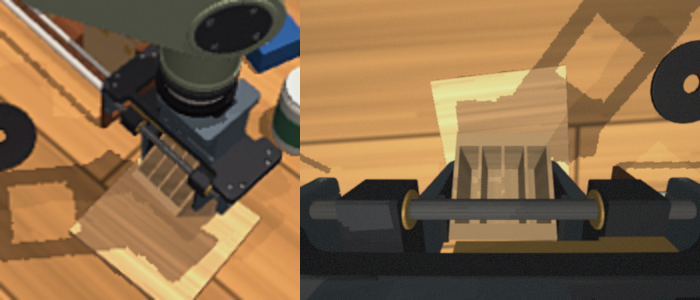

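```bash
python3 -m jog '[[[0,0,0.5],0,0],[[0,0,0.2],0,0],[[0,0,0],0,0],[[0,0,0],0,0]]' 6; python3 -m jog '[[[0,0,0],0,0],[[0,0,0],0,0],[[0,0,0],0,0]]' 4;  python3 - <<'E'
from h import *
st();a=grab('side');c=grab('wrist')
cv2.imwrite('pics/s6.png',cv2.hconcat([cv2.resize(a['color'][230:380,250:400],(300,300)),cv2.resize(c['color'],(400,300))])[:,:,::-1])
E
```

```text
time_s: 11.1
ee_pos: [442.4, -310.1, 127.3]
ee_rot: [179.2, 0.3, 176.4]
force: [-0.6, 0.1, -5.3]
gripper_width: 66.2
time_s: 11.48
ee_pos: [442.7, -310.3, 127.9]
ee_rot: [179.2, 0.4, 176.4]
force: [0.1, -0.5, -5.1]
gripper_width: 66.1
11.475 [ 442.7 -310.3  127.9] [179.19   0.37 176.35] [ 0.1 -0.5 -5.1] 66.1
```

View pics/s6.png

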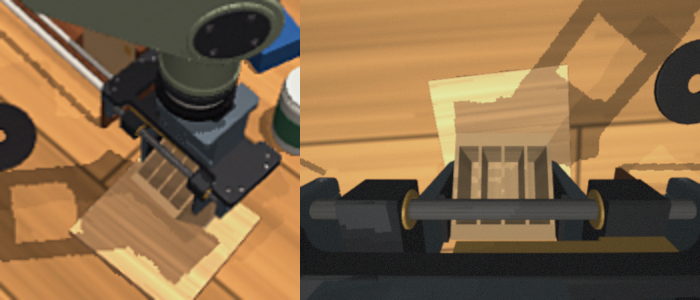

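The case is still tilted about 40° at 4 N. I'll try 3 N with small jerks and compare images numerically.

```bash
python3 -c "
from h import *
cv2.imwrite('pics/w_a.png',grab('wrist')['color'][:,:,::-1])"
python3 -m jog '[[[0,0,0],0,0],[[0,0,0],0,0],[[0,0,-3],0,0],[[0,0,3],0,0],[[0,0,-3],0,0],[[0,0,3],0,0],[[0,0,-3],0,0],[[0,0,3],0,0],[[0,0,0],0,0],[[0,0,0],0,0]]' 3;  python3 - <<'E'
from h import *
st();c=grab('wrist','w_b.png')['color'][:,:,::-1].astype(int);a=cv2.imread('pics/w_a.png').astype(int)
print(np.abs(a-c)[190:340,320:400].mean(), np.abs(a-c)[190:340].mean())
for n,i in(('a',a),('b',c)):
    print(n,i[180:345:5,353].sum(1).tolist())
E
```

```text
time_s: 12.88
ee_pos: [448.4, -312.7, 135.5]
ee_rot: [179.6, 1.3, 176.3]
force: [2.0, -0.1, 1.9]
gripper_width: 65.9
12.875 [ 448.4 -312.7  135.5] [179.59   1.29 176.3 ] [ 2.  -0.1  1.9] 65.9
13.654222222222222 12.452055555555555
a [444, 431, 437, 384, 391, 397, 390, 368, 380, 223, 182, 187, 209, 258, 290, 319, 367, 414, 415, 419, 140, 185, 223, 213, 217, 216, 431, 404, 403, 395, 398, 405, 204]
b [445, 434, 345, 427, 414, 414, 442, 386, 554, 312, 176, 144, 101, 62, 60, 62, 52, 85, 49, 85, 147, 185, 219, 235, 242, 235, 43, 171, 409, 405, 388, 505, 196]
```

```bash
python3 - <<'E'
from h import *
st();a=grab('side');c=grab('wrist')
cv2.imwrite('pics/s7.png',cv2.hconcat([cv2.resize(a['color'][230:380,250:400],(350,350)),cv2.resize(c['color'],(450,350))])[:,:,::-1])
E
```

```text
12.925 [ 448.3 -312.7  135.5] [179.59   1.28 176.3 ] [ 0.3 -0.8  0.3] 65.8
```

View pics/s7.png

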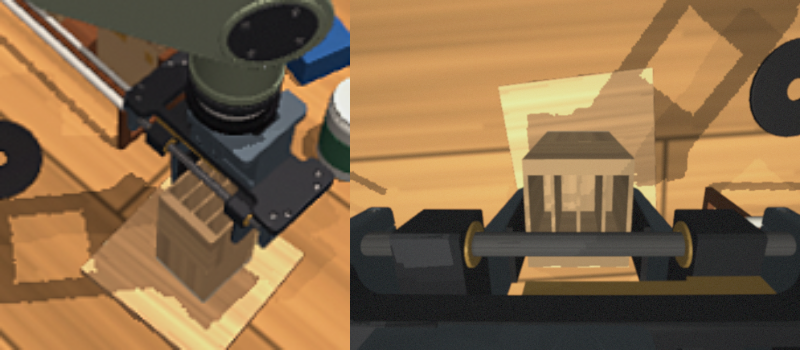

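The case has swung upright and now stands on the board with no load on the wrist. I'll release it and rise.

```bash
python3 -m jog '[[[0,0,0],0,0.9],[[0,0,0],0,0.9],[[0,0,0],0,0.9],[[0,0,0],0,0.9],[[0,0,-4],0,0.9],[[0,0,-6],0,0.9],[[0,0,-4],0,0.9],[[-5,0,0],0,0.9],[[0,0,0],0,0.9]]' 20; python3 - <<'E'
from h import *
st();a=grab('side');c=grab('wrist')
cv2.imwrite('pics/w8.png',c['color'][:,:,::-1]);cv2.imwrite('pics/s8.png',a['color'][:,:,::-1])
cv2.imwrite('pics/s8c.png',cv2.hconcat([cv2.resize(a['color'][250:390,260:400],(240,240)),c['color'][:240]])[:,:,::-1])
E
```

```text
time_s: 14.15
ee_pos: [494.7, -316.7, 281.0]
ee_rot: [179.5, 1.1, 176.2]
force: [-0.7, -0.2, -0.9]
gripper_width: 82.1
14.15 [ 494.7 -316.7  281. ] [179.52   1.14 176.23] [-0.7 -0.2 -0.9] 82.1
```

View pics/s8c.png

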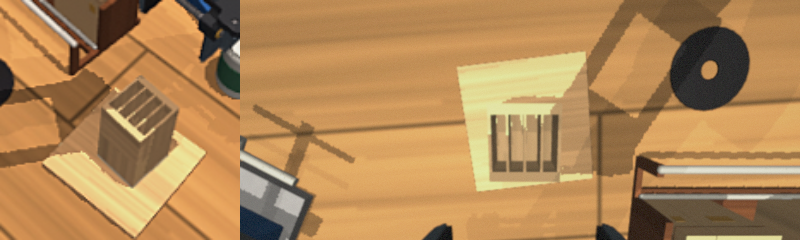

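The case stands upright on the board. The slots are at wrist (250–317, 115–171), and the board corners are near (217,68), (345,52) and (238,190).

```bash
python3 - <<'E'
from h import *
c=grab('wrist')
g=cv2.cvtColor(c['color'],cv2.COLOR_RGB2GRAY)
# dark-slot mask near case
print('cols',[(x,int(g[150,x])) for x in range(244,326,2)])
for x in (253,270,285,301,314): print(x,'rows',[(y,int(g[y,x])) for y in list(range(108,122,2))+list(range(162,188,2))])
show=lambda ps,z:print(np.round([onz(c,p,z)[:2] for p in ps],1).tolist())
show([(250,115),(317,115),(317,171),(250,171)],142)
show([(217,68),(345,52),(238,190)],12)
E
```

```text
cols [(244, 217), (246, 218), (248, 192), (250, 169), (252, 81), (254, 73), (256, 113), (258, 170), (260, 175), (262, 176), (264, 175), (266, 178), (268, 127), (270, 100), (272, 163), (274, 167), (276, 173), (278, 174), (280, 174), (282, 160), (284, 170), (286, 166), (288, 167), (290, 169), (292, 171), (294, 170), (296, 144), (298, 73), (300, 139), (302, 166), (304, 152), (306, 155), (308, 161), (310, 141), (312, 74), (314, 74), (316, 91), (318, 168), (320, 167), (322, 150), (324, 152)]
253 rows [(108, 220), (110, 220), (112, 220), (114, 218), (116, 122), (118, 66), (120, 66), (162, 81), (164, 78), (166, 77), (168, 79), (170, 87), (172, 100), (174, 157), (176, 162), (178, 162), (180, 162), (182, 177), (184, 222), (186, 219)]
270 rows [(108, 219), (110, 219), (112, 221), (114, 221), (116, 172), (118, 149), (120, 153), (162, 86), (164, 86), (166, 84), (168, 90), (170, 86), (172, 97), (174, 153), (176, 159), (178, 163), (180, 162), (182, 172), (184, 212), (186, 215)]
285 rows [(108, 219), (110, 220), (112, 220), (114, 219), (116, 212), (118, 210), (120, 208), (162, 148), (164, 140), (166, 138), (168, 141), (170, 143), (172, 149), (174, 161), (176, 163), (178, 162), (180, 160), (182, 181), (184, 215), (186, 204)]
301 rows [(108, 217), (110, 219), (112, 217), (114, 218), (116, 205), (118, 201), (120, 198), (162, 163), (164, 162), (166, 161), (168, 157), (170, 163), (172, 164), (174, 161), (176, 161), (178, 157), (180, 162), (182, 183), (184, 204), (186, 157)]
314 rows [(108, 158), (110, 158), (112, 159), (114, 157), (116, 92), (118, 69), (120, 67), (162, 70), (164, 74), (166, 73), (168, 81), (170, 82), (172, 103), (174, 158), (176, 161), (178, 151), (180, 143), (182, 158), (184, 164), (186, 160)]
[[416.6, -339.8], [420.6, -280.8], [470.8, -282.6], [466.5, -344.7]]
[[360.6, -387.1], [352.9, -229.9], [516.1, -378.1]]
```

Case centre is about (444.5,-312.4), and the jaw-grip reading agrees. Board centre is about (434.5,-304). Next I turn for the stones (target yaw 80.6).

```bash
python3 -m jog '[[[0,0,0],10.6,0.35],[[0,0,0],10.6,0.35],[[0,0,0],10.6,0.35],[[0,0,0],10.6,0.35],[[0,0,0],10.6,0.35],[[0,0,0],10.6,0.35],[[0,0,0],10.6,0.35],[[0,0,0],10.6,0.35],[[0,0,0],10.6,0.35],[[0,0,0],0,0.35]]'; python3 - <<'E'
from h import *
st();to((405,290,280))
E
```

```text
time_s: 15.55
ee_pos: [478.3, -314.4, 277.0]
ee_rot: [179.9, -0.9, 79.3]
force: [0.2, -1.2, -1.1]
gripper_width: 32.2
15.55 [ 478.3 -314.4  277. ] [179.94  -0.88  79.29] [ 0.2 -1.2 -1.1] 32.2
tool shift cm [ 58.02 -18.43   0.57]
```

```bash
python3 -m jog '[[[5.15,-1.77,0],-1,0.35],[[5.3,-1.7,0],0,0.35],[[5.3,-1.7,0],0,0.35],[[5.3,-1.7,0],0,0.35],[[5.3,-1.7,0],0,0.35],[[5.3,-1.7,0],0,0.35],[[5.3,-1.7,0],0,0.35],[[5.3,-1.7,0],0,0.35],[[5.2,-1.7,0],0,0.35],[[0,0,0],0,0.35]]'; python3 - <<'E'
from h import *
st();d=grab('wrist','w9.png');print(proj(d,(426,300,113)),proj(d,(372,312,113)))
E
```

```text
time_s: 16.8
ee_pos: [393.8, 190.3, 282.6]
ee_rot: [-180.0, -0.9, 81.9]
force: [-0.3, -0.7, 0.3]
gripper_width: 31.7
16.8 [393.8 190.3 282.6] [-180.     -0.93   81.91] [-0.3 -0.7  0.3] 31.7
[301.28388726  78.07205369] [243.48726389  73.31633692]
```

View pics/w9.png

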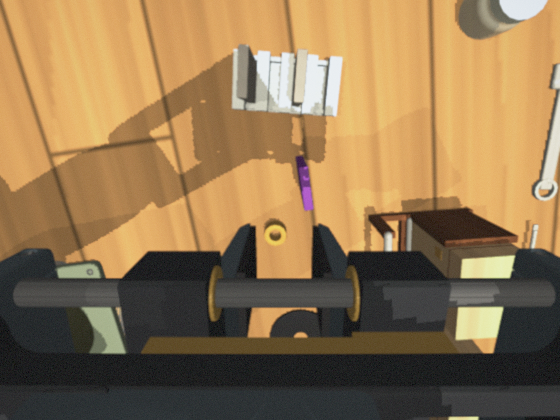

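The two grey stones are at wrist (301,76) and (243,73), matching the predictions (301,78) and (243,73). The purple slab is at (305,183).

```bash
python3 - <<'E'
from h import *
d=grab('wrist');g=cv2.cvtColor(d['color'],cv2.COLOR_RGB2GRAY).astype(int)
for r in (60,75,90): print(r,[(x,g[r,x]) for x in range(232,262,2)],[(x,g[r,x]) for x in range(288,316,2)])
print([(y,g[y,int(round(303-(y-50)*.1))]) for y in list(range(40,60,2))+list(range(94,116,2))])
print([(y,g[y,240]) for y in list(range(36,56,2))+list(range(90,112,2))])
for p in [(303,48),(298,103),(301,76),(240,44),(246,44),(238,98)]:print(p,onz(d,p,113)[:2].round(1))
to((426,300,190))
E
```

```text
60 [(232, np.int64(175)), (234, np.int64(209)), (236, np.int64(178)), (238, np.int64(142)), (240, np.int64(145)), (242, np.int64(144)), (244, np.int64(143)), (246, np.int64(129)), (248, np.int64(63)), (250, np.int64(61)), (252, np.int64(62)), (254, np.int64(70)), (256, np.int64(197)), (258, np.int64(238)), (260, np.int64(236))] [(288, np.int64(222)), (290, np.int64(213)), (292, np.int64(198)), (294, np.int64(117)), (296, np.int64(188)), (298, np.int64(212)), (300, np.int64(212)), (302, np.int64(214)), (304, np.int64(212)), (306, np.int64(221)), (308, np.int64(238)), (310, np.int64(237)), (312, np.int64(237)), (314, np.int64(237))]
75 [(232, np.int64(185)), (234, np.int64(209)), (236, np.int64(175)), (238, np.int64(141)), (240, np.int64(142)), (242, np.int64(145)), (244, np.int64(145)), (246, np.int64(108)), (248, np.int64(67)), (250, np.int64(59)), (252, np.int64(61)), (254, np.int64(69)), (256, np.int64(163)), (258, np.int64(199)), (260, np.int64(235))] [(288, np.int64(211)), (290, np.int64(214)), (292, np.int64(154)), (294, np.int64(122)), (296, np.int64(215)), (298, np.int64(214))
[... 1191 characters left out ...]
(238)), (110, np.int64(199)), (112, np.int64(149)), (114, np.int64(100))]
[(36, np.int64(171)), (38, np.int64(173)), (40, np.int64(170)), (42, np.int64(173)), (44, np.int64(189)), (46, np.int64(137)), (48, np.int64(140)), (50, np.int64(144)), (52, np.int64(143)), (54, np.int64(146)), (90, np.int64(147)), (92, np.int64(148)), (94, np.int64(148)), (96, np.int64(103)), (98, np.int64(177)), (100, np.int64(207)), (102, np.int64(207)), (104, np.int64(207)), (106, np.int64(201)), (108, np.int64(130)), (110, np.int64(122))]
(303, 48) [431.5 324.1]
(298, 103) [420.4 275.9]
(301, 76) [426.5 300. ]
(240, 44) [373.8 335.9]
(246, 44) [379.4 335.1]
(238, 98) [363.4 288.9]
tool shift cm [11.44  1.48  9.43]
```

```bash
python3 -m jog '[[[5.8,0.7,0],0,0.35],[[5.8,0.7,0],1.3,0.35],[[0,0,0],0,0.35],[[0,0,4],0,0.35],[[0,0,4],0,0.35],[[0,0,0],0,0.35]]'; python3 - <<'E'
from h import *
st();to((426,302,98))
E
```

```text
time_s: 17.65
ee_pos: [430.4, 291.1, 203.0]
ee_rot: [179.8, -0.6, 79.8]
force: [-0.4, -0.5, 0.3]
gripper_width: 31.9
17.65 [430.4 291.1 203. ] [179.83  -0.57  79.75] [-0.4 -0.5  0.3] 31.9
tool shift cm [ 0.89 -0.66 10.51]
```

```bash
python3 -m jog '[[[0.9,-0.65,2],-0.8,0.35],[[0,0,3],0,0.35],[[0,0,2.5],0,0.35],[[0,0,0],0,0.35]]'; python3 - <<'E'
from h import *
st();to((426,302,98))
E
```

```text
time_s: 18.15
ee_pos: [431.4, 298.2, 134.3]
ee_rot: [179.3, -0.9, 80.3]
force: [-0.5, -0.5, 0.6]
gripper_width: 32.2
18.15 [431.4 298.2 134.3] [179.29  -0.93  80.29] [-0.5 -0.5  0.6] 32.2
tool shift cm [ 0.23 -0.64  3.62]
```

```bash
python3 -m jog '[[[0.3,-0.65,0],0,0.35],[[0.1,-0.2,1.5],0,0.35],[[0,0,1.3],0,0.35],[[0,0,0.8],0,0.35],[[0,0,0],0,0.35]]'; python3 - <<'E'
from h import *
st();to((426,302,98))
E
```

```text
time_s: 18.77
ee_pos: [426.1, 304.8, 100.2]
ee_rot: [179.0, -1.2, 80.3]
force: [0.4, -0.7, 0.0]
gripper_width: 32.0
18.775 [426.1 304.8 100.2] [179.    -1.2   80.26] [ 0.4 -0.7  0. ] 32.0
tool shift cm [-0.28  0.03  0.21]
```

```bash
python3 -m jog '[[[-0.28,0,0.1],0,0],[[0,0,0],0,0],[[0,0,0],0,0],[[0,0,0],0,0],[[0,0,0],0,0],[[0,0,0],0,0]]' 25; python3 -m jog '[[[0,0,-2],0,0],[[0,0,-4],0,0],[[0,0,-5],0,0],[[0,0,-5],0,0],[[0,0,-3],0,0],[[0,0,0],0,0]]'; python3 - <<'E'
from h import *
st()
E
```

```text
time_s: 19.52
ee_pos: [425.8, 302.0, 99.3]
ee_rot: [179.0, -1.2, 80.3]
force: [0.7, 0.5, -1.2]
gripper_width: 10.0
time_s: 20.27
ee_pos: [421.4, 298.2, 293.9]
ee_rot: [179.1, -1.1, 80.3]
force: [-0.4, 0.3, -0.6]
gripper_width: 9.7
20.275 [421.4 298.2 293.9] [179.05  -1.12  80.26] [-0.4  0.3 -0.6] 9.7
```

```bash
python3 -m jog '[[[0,0,0],10.5,0],[[0,0,0],10.5,0],[[0,0,0],10.5,0],[[0,0,0],10.5,0],[[0,0,0],10.5,0],[[0,0,0],10.5,0],[[0,0,0],10.5,0],[[0,0,0],10.5,0],[[0,0,0],0,0]]'; python3 - <<'E'
from h import *
s=st();print(np.round(s['qpos'],1));to((444.5,-312.4,290))
d=grab('wrist','w10.png')
r=R.from_euler('xyz',s['ee_rot'],degrees=True)
for dx in(-24,24):
  for dy in (-5,5): print(dx,dy,proj(d,s['ee_pos']+r.apply([dx,dy,-14])).round(1),proj(d,s['ee_pos']+r.apply([dx,dy,91])).round(1))
E
```

```text
time_s: 21.4
ee_pos: [415.0, 293.7, 274.2]
ee_rot: [179.9, 0.4, -5.7]
force: [-0.9, 0.4, -1.8]
gripper_width: 9.8
21.4 [415.  293.7 274.2] [179.85   0.37  -5.68] [-0.9  0.4 -1.8] 9.8
[3.390e+01 1.110e+01 9.370e+01 1.000e-01 7.570e+01 1.296e+02]
tool shift cm [ 8.92 60.03 -1.49]
-24 -5 [274.2 320.6] [278.  240.7]
-24 5 [293.8 320.6] [290.1 240.7]
24 -5 [273.3 232.4] [277.7 183.9]
24 5 [294.8 232.4] [290.4 183.9]
```

View pics/w10.png

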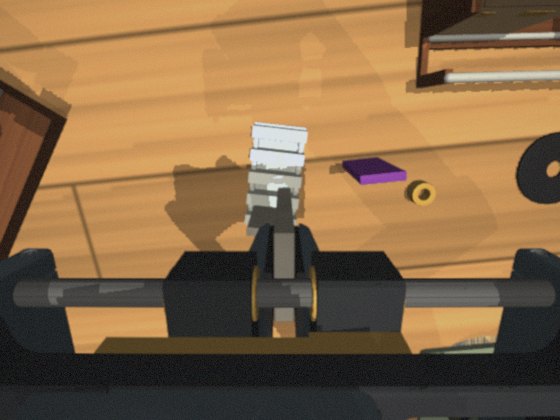

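```bash
python3 - <<'E'
import cv2
g=cv2.cvtColor(cv2.imread('pics/w10.png'),cv2.COLOR_BGR2GRAY).astype(int)
for x in(281,284,287):print(x,[(y,int(g[y,x])) for y in list(range(176,196,2))+list(range(222,246,2))+list(range(312,330,2))])
E
python3 -m jog '[[[0.7,5,0],0,0],[[0.9,6,0],0,0],[[0.9,6,0],0,0],[[0.9,6,0],0,0],[[0.9,6,0],0,0],[[0.9,6,0],0,0],[[0.9,6,0],0,0],[[0.9,6,0],0,0],[[0.9,5,0],0,0],[[0,0,0],0,0]]'; python3 -c "
from h import *
s=st();to((444.5,-312.4,290))"
```

```text
281 [(176, 210), (178, 188), (180, 183), (182, 181), (184, 218), (186, 221), (188, 108), (190, 64), (192, 66), (194, 65), (222, 63), (224, 65), (226, 67), (228, 60), (230, 66), (232, 74), (234, 107), (236, 110), (238, 109), (240, 114), (242, 111), (244, 115), (312, 130), (314, 129), (316, 129), (318, 130), (320, 128), (322, 113), (324, 116), (326, 118), (328, 118)]
284 [(176, 171), (178, 179), (180, 179), (182, 187), (184, 222), (186, 203), (188, 92), (190, 68), (192, 72), (194, 66), (222, 66), (224, 70), (226, 63), (228, 65), (230, 65), (232, 76), (234, 102), (236, 114), (238, 111), (240, 111), (242, 110), (244, 112), (312, 130), (314, 129), (316, 125), (318, 130), (320, 129), (322, 114), (324, 114), (326, 116), (328, 117)]
287 [(176, 164), (178, 183), (180, 179), (182, 176), (184, 185), (186, 189), (188, 94), (190, 66), (192, 68), (194, 65), (222, 62), (224, 68), (226, 64), (228, 64), (230, 64), (232, 73), (234, 103), (236, 110), (238, 109), (240, 112), (242, 110), (244, 112), (312, 129), (314, 131), (316, 129), (318, 131), (320, 126), (322, 118), (324, 115), (326, 118), (328, 118)]
time_s: 22.7
ee_pos: [449.9, -246.5, 267.6]
ee_rot: [179.8, 0.7, -3.7]
force: [0.0, 1.2, -1.0]
gripper_width: 9.8
22.7 [ 449.9 -246.5  267.6] [179.84   0.66  -3.7 ] [ 0.   1.2 -1. ] 9.8
tool shift cm [-0.14  6.62 -2.22]
```

The stone sits centred on the TCP along tool x to within 0.5 mm. I hover just in front of the case to re-measure the slots, in case the board was knocked.

```bash
python3 -m jog '[[[-2.5,3.3,-0.5],0,0],[[-2.5,3.3,-0.5],0,0],[[-1.5,0,0],0,0],[[0,0,0],0,0]]'; cat > slots.py <<'E'
from h import *
s=st();d=grab('wrist','ws%d.png'%(s['time_s']*10));g=cv2.cvtColor(d['color'],cv2.COLOR_RGB2GRAY).astype(int)
C=np.array([444.5,-312.4,142]);u=np.array([.9978,-.066,0]);v=np.array([.066,.9978,0])
# sample rectified top of the case at 142 mm: profiles along u and v, 0.5 mm grid
def sm(a,b): 
    p=proj(d,C+a*u+b*v).astype(np.float32);return cv2.getRectSubPix(d['color'],(1,1),tuple(map(float,p)))[0,0].astype(int)
im=np.array([[sm(a,b) for b in np.arange(-45,45,.5)] for a in np.arange(-50,50,.5)],np.uint8)
cv2.imwrite('pics/rect.png',cv2.resize(im[:,:,::-1],None,fx=3,fy=3,interpolation=cv2.INTER_NEAREST))
print('corners px',[proj(d,C+a*u+b*v).round().tolist() for a,b in((-35,-33),(35,-33),(35,33),(-35,33))])
E
python3 slots.py
```

```text
time_s: 23.2
ee_pos: [379.0, -306.2, 275.8]
ee_rot: [-179.8, 0.9, -3.1]
force: [0.2, 0.3, -1.4]
gripper_width: 9.6
23.2 [ 379.  -306.2  275.8] [-179.84    0.87   -3.13] [ 0.2  0.3 -1.4] 9.6
corners px [[323.0, 165.0], [327.0, 82.0], [249.0, 82.0], [251.0, 164.0]]
```

View pics/rect.png

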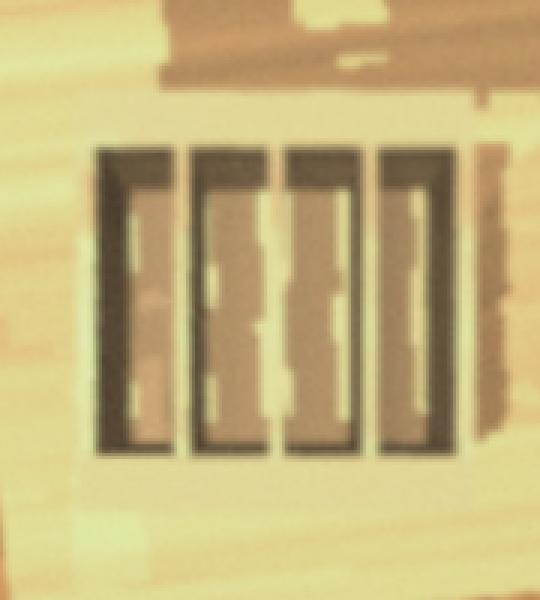

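The rectified view shows four slots with a centre offset of only (+0.25, +1.1) mm, so the board hasn't moved. I check the camera's lateral bias against the held stone.

```bash
python3 - <<'E'
from h import *
s=st();d=grab('wrist');r=R.from_euler('xyz',s['ee_rot'],degrees=True);g=cv2.cvtColor(d['color'],cv2.COLOR_RGB2GRAY).astype(int)
for tx,tz,rng in((24,-14,0),(24,60,0),(24,91,0)):
    a=proj(d,s['ee_pos']+r.apply([tx,-5,tz]));b=proj(d,s['ee_pos']+r.apply([tx,5,tz]))
    y=int(round(a[1]))+(3 if tz==-14 else -2 if tz==91 else 0);print(tz,a.round(1),b.round(1),y,[(x,int(g[y,x])) for x in range(266,304)])
print([(y,int(g[y,284])) for y in range(178,196)])
c=np.array([444.8,-311.3,0]);v=np.array([.066,.9978,0])
for k in(-23.4,23.4): P=c+k*v;P[2]=245;print(P.round(1));to(P)
E
```

```text
23.25 [ 379.6 -306.3  275.9] [-179.87    0.84   -3.1 ] [-0.2  0.1 -1.2] 9.7
-14 [273.4 232.4] [294.8 232.4] 235 [(266, 45), (267, 46), (268, 38), (269, 31), (270, 24), (271, 22), (272, 27), (273, 58), (274, 93), (275, 115), (276, 117), (277, 117), (278, 115), (279, 117), (280, 114), (281, 119), (282, 116), (283, 117), (284, 119), (285, 116), (286, 115), (287, 114), (288, 115), (289, 115), (290, 116), (291, 113), (292, 119), (293, 101), (294, 76), (295, 41), (296, 28), (297, 22), (298, 31), (299, 31), (300, 43), (301, 43), (302, 50), (303, 51)]
60 [276.8 193.6] [291.3 193.6] 194 [(266, 135), (267, 151), (268, 152), (269, 151), (270, 149), (271, 151), (272, 154), (273, 152), (274, 155), (275, 152), (276, 145), (277, 109), (278, 75), (279, 67), (280, 71), (281, 72), (282, 70), (283, 72), (284, 72), (285, 72), (286, 71), (287, 71), (288, 72), (289, 70), (290, 79), (291, 96), (292, 100), (293, 103), (294, 103), (295, 105), (296, 105), (297, 104), (298, 103), (299, 104), (300, 103), (301, 102), (302, 104), (303, 103)]
91 [277.7 183.9] [290.4 183.9] 182 [(266, 190), (267, 206), (268, 210), (269, 208), (270, 207), (271, 208), (272, 209), (273, 209), (274, 211), (275, 210), (276, 209), (277, 209), (278, 211), (279, 210), (280, 210), (281, 211), (282, 205), (283, 173), (284, 153), (285, 148), (286, 148), (287, 148), (288, 147), (289, 145), (290, 147), (291, 146), (292, 145), (293, 147), (294, 145), (295, 151), (296, 146), (297, 145), (298, 146), (299, 145), (300, 144), (301, 147), (302, 148), (303, 149)]
[(178, 154), (179, 156), (180, 153), (181, 152), (182, 153), (183, 151), (184, 151), (185, 147), (186, 140), (187, 119), (188, 87), (189, 73), (190, 71), (191, 67), (192, 73), (193, 73), (194, 72), (195, 73)]
[ 443.3 -334.6  245. ]
tool shift cm [6.5  2.49 3.  ]
[ 446.3 -288.   245. ]
tool shift cm [ 6.56 -2.19  3.01]
```

The lateral match is within 0.3 mm. The stone's bottom edge reads about 2.5 mm toward −x of prediction (tilt or camera angle), and either way the entry needs about +2 mm in x. I aim at slot −y.

```bash
python3 -m jog '[[[3.3,1.3,0],0.7,0],[[3.3,1.2,0],0,0],[[0,0,0],0,0],[[0,0,1],0,0],[[0,0,1],0,0],[[0,0,0],0,0]]'; python3 -c "
from h import *
s=st();to((445.5,-335.1,238))"
```

```text
time_s: 24.05
ee_pos: [447.5, -330.3, 252.4]
ee_rot: [-179.7, 0.9, -3.3]
force: [-0.1, -0.3, -2.1]
gripper_width: 9.9
24.05 [ 447.5 -330.3  252.4] [-179.73    0.91   -3.31] [-0.1 -0.3 -2.1] 9.9
tool shift cm [-0.15  0.5   1.44]
```

```bash
python3 -m jog '[[[-0.2,0.5,0.8],0.5,0],[[0,0,0],0,0],[[0,0,0],0,0]]'; cat > tip.py <<'E'
from h import *
import sys
s=st();to(tuple(map(float,sys.argv[1:4])))
# relative check in the picture: stone's bottom front edge against the slots
d=grab('wrist','tip.png');r=R.from_euler('xyz',s['ee_rot'],degrees=True);g=cv2.cvtColor(d['color'],cv2.COLOR_RGB2GRAY).astype(int)
p=proj(d,s['ee_pos']+r.apply([24,0,91]));x=int(round(p[0]));print('bottom pred',p.round(1),[(y,int(g[y,x])) for y in range(int(p[1])-14,int(p[1])+14)])
y=int(p[1])+12;print(y,[(x,int(g[y,x])) for x in range(x-16,x+17)])
y=int(p[1])-12;print(y,[(x,int(g[y,x])) for x in range(x-22,x+22)])
E
python3 tip.py 445.5 -335.1 238
```

```text
time_s: 24.42
ee_pos: [444.2, -335.6, 244.4]
ee_rot: [-179.8, 0.9, -3.9]
force: [0.4, -0.3, -1.9]
gripper_width: 10.0
24.425 [ 444.2 -335.6  244.4] [-179.77    0.88   -3.89] [ 0.4 -0.3 -1.9] 10.0
tool shift cm [ 0.13 -0.05  0.64]
bottom pred [284.1 183.9] [(169, 211), (170, 213), (171, 213), (172, 211), (173, 213), (174, 213), (175, 207), (176, 172), (177, 149), (178, 144), (179, 152), (180, 156), (181, 158), (182, 154), (183, 155), (184, 156), (185, 158), (186, 152), (187, 126), (188, 93), (189, 76), (190, 73), (191, 73), (192, 72), (193, 74), (194, 70), (195, 71), (196, 67)]
195 [(268, 170), (269, 168), (270, 165), (271, 167), (272, 165), (273, 159), (274, 153), (275, 145), (276, 112), (277, 76), (278, 67), (279, 70), (280, 73), (281, 67), (282, 70), (283, 67), (284, 71), (285, 70), (286, 71), (287, 71), (288, 70), (289, 76), (290, 76), (291, 83), (292, 123), (293, 144), (294, 153), (295, 147), (296, 147), (297, 144), (298, 146), (299, 143), (300, 144)]
171 [(262, 211), (263, 213), (264, 210), (265, 210), (266, 211), (267, 213), (268, 211), (269, 211), (270, 212), (271, 210), (272, 211), (273, 212), (274, 210), (275, 212), (276, 211), (277, 213), (278, 212), (279, 213), (280, 211), (281, 210), (282, 212), (283, 213), (284, 213), (285, 209), (286, 214), (287, 213), (288, 213), (289, 212), (290, 212), (291, 211), (292, 212), (293, 212), (294, 214), (295, 210), (296, 179), (297, 156), (298, 159), (299, 152), (300, 156), (301, 156), (302, 155), (303, 157), (304, 154), (305, 153)]
```

```bash
python3 -m jog '[[[0.13,-0.03,0.6],0,0],[[0.03,0,0.6],0,0],[[0.03,0,0.6],0,0],[[0,0,0],0,0]]'; python3 -c "
from h import *
s=st();to((445.5,-335.1,161))"
```

```text
time_s: 24.98
ee_pos: [446.0, -335.2, 225.0]
ee_rot: [-179.8, 0.9, -3.9]
force: [0.1, -0.1, 0.1]
gripper_width: 9.7
24.975 [ 446.  -335.2  225. ] [-179.76    0.89   -3.89] [ 0.1 -0.1  0.1] 9.7
tool shift cm [0.05 0.02 6.4 ]
```

```bash
python3 -m jog '[[[0,0,0.8],0,0],[[0,0,1],0,0],[[0,0,0],0,0]]';python3 -m jog '[[[0,0,1],0,0],[[0,0,1],0,0],[[0,0,0.8],0,0],[[0,0,0],0,0]]'; python3 -c "
from h import *
s=st();to((445.5,-335.1,168))"
```

```text
time_s: 25.35
ee_pos: [445.6, -335.0, 205.5]
ee_rot: [-179.7, 0.9, -3.9]
force: [-0.0, 0.1, -1.8]
gripper_width: 10.2
time_s: 25.85
ee_pos: [445.2, -334.9, 175.4]
ee_rot: [-179.7, 0.9, -3.9]
force: [-0.3, 0.4, 0.1]
gripper_width: 9.8
25.85 [ 445.2 -334.9  175.4] [-179.75    0.92   -3.88] [-0.3  0.4  0.1] 9.8
tool shift cm [0.04 0.03 0.74]
```

Sliding in freely. I continue to the slot floor.

```bash
python3 -m jog '[[[0,0,0.5],0,0],[[0,0,0.3],0,0],[[0,0,0],0,0]]';python3 -m jog '[[[0,0,0.4],0,0],[[0,0,0],0,0]]'
```

```text
time_s: 26.22
ee_pos: [445.5, -335.2, 169.1]
ee_rot: [-179.8, 0.8, -3.9]
force: [0.4, -0.4, -1.5]
gripper_width: 9.6
time_s: 26.48
ee_pos: [446.1, -335.9, 169.4]
ee_rot: [-180.0, 0.6, -3.9]
force: [0.2, 0.6, -2.2]
gripper_width: 9.6
```

```bash
python3 -m jog '[[[0,0,0.4],0,0],[[0,0,0],0,0.28],[[0,0,0],0,0.28],[[0,0,0],0,0.28],[[0,0,0],0,0.28]]'; python3 -m jog '[[[0,0,-3],0,0.28],[[0,0,-6],0,0.28],[[-4,-2,-3],0,0.28],[[-3.5,0,0],0,0.28],[[0,0,0],0,0.28]]';python3 - <<'E'
from h import *
exec(open('slots.py').read().split('\n',1)[1])
E
```

```text
time_s: 27.1
ee_pos: [446.6, -336.6, 167.5]
ee_rot: [179.9, 0.5, -3.9]
force: [-0.6, 0.6, -0.1]
gripper_width: 25.2
time_s: 27.72
ee_pos: [372.8, -310.9, 290.1]
ee_rot: [180.0, 0.6, -3.8]
force: [0.6, -0.6, 0.2]
gripper_width: 25.2
27.725 [ 372.8 -310.9  290.1] [179.98   0.64  -3.83] [ 0.6 -0.6  0.2] 25.2
corners px [[316.0, 156.0], [318.0, 77.0], [243.0, 77.0], [246.0, 156.0]]
```

```bash
cat > chk.py <<'E'
from h import *
# grey (low-saturation) blobs of stone tops in the case region, measured at z=182
s=st();d=grab('wrist','chk.png');hsv=cv2.cvtColor(d['color'],cv2.COLOR_RGB2HSV)
m=((hsv[:,:,1]<70)&(hsv[:,:,2]>70)).astype(np.uint8)
c=proj(d,(444.5,-312,160)).astype(int);k=np.zeros_like(m);k[max(0,c[1]-75):c[1]+75,c[0]-75:c[0]+75]=1;k[215:]=0
n,l,sta,ce=cv2.connectedComponentsWithStats(m*k)
for i in range(1,n):
    if sta[i,4]>60:
        rc=cv2.minAreaRect(np.argwhere(l==i)[:,::-1].astype(np.float32))
        b=cv2.boxPoints(rc);P=np.array([onz(d,p,182)[:2] for p in b]);e=[np.linalg.norm(P[j]-P[j-1]).round(1) for j in range(4)]
        print(sta[i],P.mean(0).round(1),e)
E
python3 chk.py; python3 - <<'E'
import cv2
i=cv2.imread('pics/rect.png')
h=cv2.cvtColor(i,cv2.COLOR_BGR2HSV)
for a in (201,297,351,399): print(a,[(x//6-45,int(i[a,x].sum()//3),int(h[a,x,1])) for x in range(60,500,12)])
E
```

```text
27.775 [ 374.  -311.1  290.1] [179.98   0.58  -3.8 ] [0.  0.2 0.5] 25.8
[300  89  16  63 833] [ 443.  -334.7] [np.float64(11.6), np.float64(47.8), np.float64(11.0), np.float64(47.8)]
201 [(-35, 196, 93), (-33, 190, 87), (-31, 186, 45), (-29, 188, 44), (-27, 190, 43), (-25, 189, 43), (-23, 186, 42), (-21, 109, 41), (-19, 64, 27), (-17, 69, 62), (-15, 120, 105), (-13, 86, 105), (-11, 129, 109), (-9, 141, 108), (-7, 143, 108), (-5, 148, 108), (-3, 146, 107), (-1, 153, 101), (1, 187, 95), (3, 144, 108), (5, 140, 109), (7, 143, 107), (9, 148, 105), (11, 194, 82), (13, 106, 93), (15, 126, 101), (17, 183, 96), (19, 128, 107), (21, 129, 110), (23, 169, 95), (25, 151, 90), (27, 74, 98), (29, 79, 100), (31, 150, 99), (33, 189, 94), (35, 136, 116), (37, 137, 120)]
297 [(-35, 193, 97), (-33, 178, 87), (-31, 184, 42), (-29, 187, 43), (-27, 188, 43), (-25, 190, 41), (-23, 186, 43), (-21, 113, 41), (-19, 60, 36), (-17, 74, 58), (-15, 139, 105), (-13, 95, 102), (-11, 132, 107), (-9, 142, 107), (-7, 144, 107), (-5, 148, 106), (-3, 155, 104), (-1, 184, 82), (1, 195, 81), (3, 147, 105), (5, 143, 103), 
[... 701 characters left out ...]
 (23, 163, 97), (25, 153, 93), (27, 82, 105), (29, 86, 97), (31, 158, 81), (33, 200, 76), (35, 132, 118), (37, 140, 114)]
399 [(-35, 195, 93), (-33, 191, 83), (-31, 181, 42), (-29, 185, 43), (-27, 186, 42), (-25, 187, 42), (-23, 184, 41), (-21, 94, 43), (-19, 58, 33), (-17, 73, 67), (-15, 136, 101), (-13, 89, 103), (-11, 130, 106), (-9, 144, 105), (-7, 144, 108), (-5, 147, 108), (-3, 159, 100), (-1, 184, 83), (1, 202, 77), (3, 154, 100), (5, 141, 107), (7, 144, 105), (9, 146, 105), (11, 184, 86), (13, 102, 89), (15, 130, 88), (17, 192, 83), (19, 133, 101), (21, 135, 106), (23, 143, 101), (25, 142, 94), (27, 84, 97), (29, 80, 102), (31, 155, 85), (33, 198, 80), (35, 133, 114), (37, 130, 116)]
```

Stone 1 reads home: length 47.8 mm at the z=182 plane, centre (443,-334.7). Now stone 2.

```bash
python3 -m jog '[[[0,0,0],-10.6,0.35],[[0,0,0],-10.6,0.35],[[0,0,0],-10.6,0.35],[[0,0,0],-10.6,0.35],[[0,0,0],-10.6,0.35],[[0,0,0],-10.6,0.35],[[0,0,0],-10.6,0.35],[[0,0,0],-10.6,0.35],[[0,0,0],0,0.35]]'; python3 -c "
from h import *
s=st();to((370.5,313,285))"
```

```text
time_s: 28.95
ee_pos: [383.2, -312.7, 281.9]
ee_rot: [-179.0, -0.4, 82.3]
force: [-0.9, 0.6, 0.3]
gripper_width: 31.8
28.95 [ 383.2 -312.7  281.9] [-179.     -0.38   82.33] [-0.9  0.6  0.3] 31.8
tool shift cm [61.84 -9.61  0.27]
```

```bash
python3 -m jog '[[[5,-0.8,0],0.9,0.35],[[5.8,-0.95,0],0.8,0.35],[[5.8,-1,0],0,0.35],[[5.8,-1.1,0],0,0.35],[[5.8,-1.1,0],0,0.35],[[5.8,-1.1,0],0,0.35],[[5.8,-1.1,0],0,0.35],[[5.8,-1.1,0],0,0.35],[[5.8,-1.1,0],0,0.35],[[0,0,0],0,0.35]]'; python3 -c "
from h import *
s=st();to((370.5,313,285))"
```

```text
time_s: 30.2
ee_pos: [386.7, 227.4, 284.3]
ee_rot: [-179.0, -0.5, 78.6]
force: [0.6, -0.4, 0.4]
gripper_width: 31.7
30.2 [386.7 227.4 284.3] [-179.04   -0.52   78.58] [ 0.6 -0.4  0.4] 31.7
tool shift cm [ 8.07 -3.29  0.05]
```

```bash
python3 -m jog '[[[4,-1.6,0],-1.9,0.35],[[4,-1.6,0],0,0.35],[[0,0,4],0,0.35],[[0,0,4],0,0.35],[[0,0,0],0,0.35]]'; python3 -c "
from h import *
s=st();to((370.5,312,98))"
```

```text
time_s: 30.82
ee_pos: [370.4, 313.7, 202.7]
ee_rot: [-179.1, -0.4, 79.8]
force: [0.7, 0.3, -0.4]
gripper_width: 32.0
30.825 [370.4 313.7 202.7] [-179.1    -0.4    79.77] [ 0.7  0.3 -0.4] 32.0
tool shift cm [-0.24  0.2  10.46]
```

```bash
python3 -m jog '[[[-0.1,0.1,4],-0.8,0.35],[[0,0,3],0,0.35],[[0,0,1],0,0.35],[[0,0,0],0,0.35]]'; python3 -c "
from h import *
s=st();to((370.5,312,98))"
```

```text
time_s: 31.32
ee_pos: [375.8, 314.3, 127.1]
ee_rot: [-179.6, -0.9, 80.1]
force: [-0.2, 0.4, 0.6]
gripper_width: 31.5
31.325 [375.8 314.3 127.1] [-179.57   -0.86   80.14] [-0.2  0.4  0.6] 31.5
tool shift cm [-0.36 -0.47  2.9 ]
```

```bash
python3 -m jog '[[[-0.3,-0.5,0],0,0.35],[[0,0,1.4],0,0.35],[[0,-0.1,1.2],0,0.35],[[0,0,0],0,0.35]]'; python3 -c "
from h import *
s=st();to((370.5,312,98))"
```

```text
time_s: 31.82
ee_pos: [370.4, 313.7, 102.4]
ee_rot: [-179.8, -1.1, 80.1]
force: [0.6, -0.0, 0.9]
gripper_width: 32.0
31.825 [370.4 313.7 102.4] [-179.79   -1.11   80.09] [ 0.6 -0.   0.9] 32.0
tool shift cm [-0.18  0.04  0.44]
```

```bash
python3 -m jog '[[[-0.15,0,0.4],0,0.35],[[0,0,0],0,0],[[0,0,0],0,0],[[0,0,0],0,0],[[0,0,0],0,0],[[0,0,0],0,0]]' 25; python3 -m jog '[[[0,0,-2],0,0],[[0,0,-4],0,0],[[0,0,-5],0,0],[[0,0,-5],0,0],[[0,0,-3],0,0],[[0,0,0],0,0]]'; python3 -m jog '[[[0,0,0],10.5,0],[[0,0,0],10.5,0],[[0,0,0],10.5,0],[[0,0,0],10.5,0],[[0,0,0],10.5,0],[[0,0,0],10.5,0],[[0,0,0],10.5,0],[[0,0,0],10.5,0],[[0,0,0],0,0]]'
cat > held.py <<'E'
from h import *
s=st();d=grab('wrist');g=cv2.cvtColor(d['color'],cv2.COLOR_RGB2GRAY).astype(int)
print('col 284: bottom/top-front/top-back (ref 187.5/233/321)',[(y,int(g[y,284])) for y in list(range(180,196))+list(range(222,246))+list(range(312,330))])
to((444.5,-312.4,290))
E
python3 held.py
```

```text
time_s: 32.58
ee_pos: [370.4, 312.4, 98.1]
ee_rot: [-179.8, -1.1, 80.1]
force: [0.8, 0.3, -1.4]
gripper_width: 9.8
time_s: 33.33
ee_pos: [370.6, 308.2, 293.0]
ee_rot: [-179.8, -1.0, 80.1]
force: [-1.2, 0.3, -0.4]
gripper_width: 9.8
time_s: 34.45
ee_pos: [364.0, 303.4, 275.2]
ee_rot: [179.8, 1.4, -5.8]
force: [0.7, 0.1, -1.4]
gripper_width: 9.6
34.45 [364.  303.4 275.2] [179.83   1.38  -5.82] [ 0.7  0.1 -1.4] 9.6
col 284: bottom/top-front/top-back (ref 187.5/233/321) [(180, 224), (181, 225), (182, 226), (183, 226), (184, 223), (185, 201), (186, 130), (187, 81), (188, 67), (189, 67), (190, 65), (191, 71), (192, 68), (193, 66), (194, 66), (195, 66), (222, 64), (223, 62), (224, 66), (225, 63), (226, 68), (227, 64), (228, 64), (229, 65), (230, 79), (231, 99), (232, 105), (233, 112), (234, 111), (235, 111), (236, 113), (237, 114), (238, 112), (239, 114), (240, 110), (241, 110), (242, 111), (243, 111), (244, 111), (245, 113), (312, 131), (313, 127), (314, 130), (315, 129), (316, 132), (317, 128), (318, 126), (319, 126), (320, 134), (321, 167), (322, 173), (323, 170), (324, 170), (325, 169), (326, 164), (327, 156), (328, 153), (329, 152)]
tool shift cm [14.17 60.45 -1.64]
```

```bash
python3 -m jog '[[[0,0,-3],0,0],[[1.4,5.8,-0.5],0,0],[[1.4,5.8,0],0,0],[[1.4,5.8,0],0,0],[[1.4,5.8,0],0,0],[[1.4,5.8,0],0,0],[[1.4,5.8,0],0,0],[[1.4,5.8,0],0,0],[[1,5,0],0,0],[[0,0,0],0,0]]'; python3 -c "
from h import *
s=st();to((395,-300,290))"
```

```text
time_s: 35.75
ee_pos: [435.0, -173.7, 303.4]
ee_rot: [179.7, 1.7, -3.8]
force: [-0.4, 1.3, -2.0]
gripper_width: 9.9
35.75 [ 435.  -173.7  303.4] [179.74   1.68  -3.8 ] [-0.4  1.3 -2. ] 9.9
tool shift cm [-3.11 12.86  1.49]
```

```bash
python3 -m jog '[[[-2.2,4.3,0.3],0,0],[[-2.2,4.3,0.3],0,0],[[-1,3.5,0.3],0,0],[[0,0,0],0,0]]'; python3 chk.py; python3 slots.py; python3 - <<'E'
import cv2
i=cv2.cvtColor(cv2.imread('pics/rect.png'),cv2.COLOR_BGR2GRAY)
for x in (420,):print([(y/6-50,int(i[y,x])) for y in list(range(120,180,6))+list(range(420,480,6))])
for y in (390,420):print([(x/6-45,int(i[y,x])) for x in range(270,480,6)])
E
```

```text
time_s: 36.25
ee_pos: [371.7, -290.5, 293.7]
ee_rot: [-180.0, 1.8, -3.1]
force: [-0.4, -0.5, -0.7]
gripper_width: 9.9
36.25 [ 371.7 -290.5  293.7] [-179.97    1.84   -3.09] [-0.4 -0.5 -0.7] 9.9
[328  82  17  63 834] [ 442.9 -335.5] [np.float64(11.0), np.float64(47.8), np.float64(10.4), np.float64(47.9)]
36.3 [ 372.  -289.5  293.8] [-179.93    1.83   -3.03] [-0.  -0.2 -0.6] 9.7
corners px [[339.0, 151.0], [344.0, 72.0], [269.0, 70.0], [269.0, 150.0]]
[(-30.0, 214), (-29.0, 213), (-28.0, 213), (-27.0, 205), (-26.0, 163), (-25.0, 110), (-24.0, 93), (-23.0, 95), (-22.0, 96), (-21.0, 97), (20.0, 141), (21.0, 142), (22.0, 130), (23.0, 99), (24.0, 79), (25.0, 120), (26.0, 186), (27.0, 211), (28.0, 212), (29.0, 212)]
[(0.0, 205), (1.0, 208), (2.0, 159), (3.0, 95), (4.0, 105), (5.0, 164), (6.0, 193), (7.0, 164), (8.0, 149), (9.0, 149), (10.0, 150), (11.0, 152), (12.0, 151), (13.0, 154), (14.0, 178), (15.0, 212), (16.0, 217), (17.0, 208), (18.0, 195), (19.0, 178), (20.0, 148), (21.0, 134), (22.0, 133), (23.0, 138), (24.0, 140), (25.0, 141), (26.0, 144), (27.0, 157), (28.0, 175), (29.0, 150), (30.0, 123), (31.0, 163), (32.0, 208), (33.0, 215), (34.0, 187)]
[(0.0, 203), (1.0, 207), (2.0, 165), (3.0, 98), (4.0, 86), (5.0, 114), (6.0, 143), (7.0, 149), (8.0, 151), (9.0, 151), (10.0, 152), (11.0, 151), (12.0, 152), (13.0, 153), (14.0, 156), (15.0, 181), (16.0, 211), (17.0, 200), (18.0, 160), (19.0, 137), (20.0, 135), (21.0, 133), (22.0, 135), (23.0, 137), (24.0, 142), (25.0, 141), (26.0, 144), (27.0, 147), (28.0, 136), (29.0, 113), (30.0, 111), (31.0, 160), (32.0, 207), (33.0, 212), (34.0, 183)]
```

```bash
python3 -m jog '[[[3.8,0,0],0.8,0],[[3.7,0,0],0,0],[[0,0,1.5],0,0],[[0,0,1.5],0,0],[[0,0,0],0,0]]'; python3 -c "
from h import *
s=st();to((448.7,-288.4,240))"
```

```text
time_s: 36.98
ee_pos: [448.9, -286.0, 259.9]
ee_rot: [-179.8, 1.9, -3.2]
force: [0.9, -0.9, -1.5]
gripper_width: 9.6
36.975 [ 448.9 -286.   259.9] [-179.79    1.88   -3.19] [ 0.9 -0.9 -1.5] 9.6
tool shift cm [0.06 0.25 1.99]
```

```bash
python3 -m jog '[[[0,0.25,0.9],0.7,0],[[0,0,0.7],0,0],[[0,0,0],0,0],[[0,0,0],0,0]]'; python3 -c "
from h import *
s=st();to((448.7,-288.4,236))"
```

```text
time_s: 37.48
ee_pos: [447.2, -288.8, 243.9]
ee_rot: [-179.9, 1.8, -4.0]
force: [0.1, -0.0, -0.2]
gripper_width: 9.7
37.475 [ 447.2 -288.8  243.9] [-179.86    1.8    -4.  ] [ 0.1 -0.  -0.2] 9.7
tool shift cm [ 0.17 -0.05  0.79]
```

```bash
python3 -m jog '[[[0.17,-0.05,0.6],0,0],[[0.04,0,0.6],0,0],[[0.04,0,0.5],0,0],[[0,0,0],0,0]]'; python3 -c "
from h import *
s=st();to((448.2,-288.4,165))"
```

```text
time_s: 37.98
ee_pos: [449.4, -288.5, 225.8]
ee_rot: [-179.9, 1.8, -4.0]
force: [-0.8, 0.3, -1.5]
gripper_width: 9.8
37.975 [ 449.4 -288.5  225.8] [-179.87    1.78   -4.01] [-0.8  0.3 -1.5] 9.8
tool shift cm [0.06 0.01 6.08]
```

```bash
python3 -m jog '[[[0,0,0.8],0,0],[[0,0,1],0,0],[[0,0,0],0,0]]';python3 -m jog '[[[0,0,1],0,0],[[0,0,1],0,0],[[0,0,0.8],0,0],[[0,0,0],0,0]]'; python3 -m jog '[[[0,0,0.4],0,0],[[0,0,0.3],0,0],[[0,0,0],0,0]]'
```

```text
time_s: 38.35
ee_pos: [448.7, -288.3, 206.3]
ee_rot: [-179.9, 1.8, -4.0]
force: [0.4, -1.1, -1.2]
gripper_width: 9.9
time_s: 38.85
ee_pos: [447.9, -288.2, 176.2]
ee_rot: [-179.9, 1.8, -4.0]
force: [0.5, 0.2, -1.0]
gripper_width: 9.6
time_s: 39.22
ee_pos: [447.8, -288.3, 169.1]
ee_rot: [-179.9, 1.8, -4.0]
force: [1.0, 0.4, -0.7]
gripper_width: 9.7
```

```bash
python3 -m jog '[[[0,0,0.3],0,0],[[0,0,0],0,0],[[0,0,0],0,0.28],[[0,0,0],0,0.28],[[0,0,0],0,0.28],[[0,0,0],0,0.28]]'; python3 -m jog '[[[0,0,-3],0,0.28],[[0,0,-6],0,0.28],[[-4,2,-3],0,0.28],[[-3.5,0,0],0,0.28],[[0,0,0],0,0.28]]';python3 chk.py; python3 - <<'E'
from h import *
d=grab('scene');a=grab('side');w=cv2.imread('pics/chk.png')[:,:,::-1]
o=cv2.vconcat([cv2.hconcat([cv2.resize(a['color'][120:400,130:410],(400,300)),cv2.resize(d['color'][80:290,200:480],(400,300))]),cv2.hconcat([cv2.resize(w[:220,160:440],(400,300)),cv2.resize(a['color'][240:380,260:400],(400,300))])])
cv2.imwrite('pics/fin.png',o[:,:,::-1])
E
```

```text
time_s: 39.98
ee_pos: [448.5, -288.9, 168.5]
ee_rot: [-180.0, 1.6, -4.0]
force: [0.2, 0.9, 1.3]
gripper_width: 25.3
time_s: 40.6
ee_pos: [374.4, -304.6, 293.8]
ee_rot: [180.0, 1.7, -3.9]
force: [0.1, -0.3, -0.5]
gripper_width: 25.5
40.6 [ 374.4 -304.6  293.8] [179.98   1.68  -3.94] [ 0.1 -0.3 -0.5] 25.5
[310  87  15  62 821] [ 442.7 -335.5] [np.float64(11.2), np.float64(47.4), np.float64(10.6), np.float64(47.4)]
[251  88  17  63 923] [ 444.6 -289.4] [np.float64(48.1), np.float64(12.5), np.float64(48.1), np.float64(13.2)]
```

View pics/fin.png

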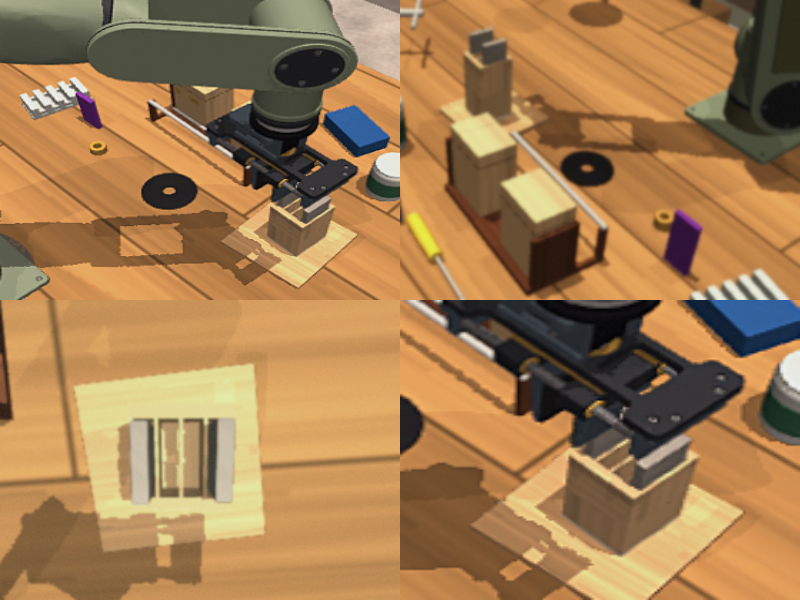

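Both stones are in outer slots of the upright case, and the boxes and bystanders look undisturbed. I'll touch each stone top lightly with shut fingers to check it's seated (expected TCP z ≈ 201).

```bash
python3 -m jog '[[[3.6,-1.1,0],0,0],[[3.5,-1.1,0],0,0],[[0,0,0],0,0],[[0,0,3],0,0],[[0,0,3],0,0],[[0,0,1],0,0],[[0,0,0],0,0]]' 20; python3 -c "
from h import *
s=st();to((445.5,-289.4,206))"
```

```text
time_s: 41.62
ee_pos: [451.3, -286.5, 215.7]
ee_rot: [-179.9, 1.9, -3.6]
force: [0.1, 0.4, 0.3]
gripper_width: 0.8
41.625 [ 451.3 -286.5  215.7] [-179.88    1.95   -3.61] [0.1 0.4 0.3] 0.8
tool shift cm [-0.53  0.33  0.99]
```

```bash
python3 -m jog '[[[-0.5,0.3,0.5],0,0],[[0,0,0.4],0,0],[[0,0,0],0,0]]'; python3 -m jog '[[[0,0,0.3],0,0],[[0,0,0],0,0]]'; python3 -m jog '[[[0,0,0.3],0,0],[[0,0,0],0,0]]'; python3 -m jog '[[[0,0,0.4],0,0],[[0,0,0],0,0]]'
```

```text
time_s: 42.0
ee_pos: [446.3, -290.2, 208.6]
ee_rot: [180.0, 1.7, -3.6]
force: [-0.7, -0.1, -0.0]
gripper_width: -0.0
time_s: 42.25
ee_pos: [446.4, -290.4, 206.0]
ee_rot: [180.0, 1.7, -3.6]
force: [-1.2, 0.2, 0.8]
gripper_width: 0.5
time_s: 42.5
ee_pos: [446.5, -290.4, 202.9]
ee_rot: [180.0, 1.7, -3.6]
force: [-0.5, -0.4, 0.6]
gripper_width: 1.0
time_s: 42.75
ee_pos: [448.4, -291.7, 202.1]
ee_rot: [179.7, 1.3, -3.6]
force: [0.7, 0.8, -0.1]
gripper_width: 0.1
```

Contact came at TCP 202, so the top is at about 183 mm against 182 nominal: stone 2 is home. Same touch for stone 1.

```bash
python3 -m jog '[[[0,0,-2],0,0],[[-0.5,4.4,0],0,0],[[0,0,0],0,0],[[0,0,0.7],0,0],[[0,0,0.4],0,0],[[0,0,0],0,0]]'; python3 -c "
from h import *
s=st();to((443,-335.5,206))"
```

```text
time_s: 43.5
ee_pos: [440.3, -333.8, 209.5]
ee_rot: [179.9, 1.4, -3.5]
force: [-0.4, 0.2, 0.4]
gripper_width: 0.4
43.5 [ 440.3 -333.8  209.5] [179.89   1.44  -3.52] [-0.4  0.2  0.4] 0.4
tool shift cm [0.29 0.16 0.34]
```

```bash
python3 -m jog '[[[0.2,0.1,0.4],0,0],[[0,0,0],0,0]]'; python3 -m jog '[[[0,0,0.3],0,0],[[0,0,0],0,0]]'; python3 -m jog '[[[0,0,0.4],0,0],[[0,0,0],0,0]]'; python3 -m jog '[[[0,0,-4],0,0],[[0,0,-6],0,0],[[0,0,-4],0,0],[[-5,0,0],0,0],[[-3,0,0],0,0],[[0,0,0],0,0]]'; python3 chk.py
```

```text
time_s: 43.75
ee_pos: [442.5, -334.3, 205.1]
ee_rot: [179.9, 1.4, -3.5]
force: [0.7, -0.4, 0.1]
gripper_width: 0.5
time_s: 44.0
ee_pos: [442.6, -334.2, 202.0]
ee_rot: [179.9, 1.4, -3.4]
force: [-0.7, -0.2, 0.8]
gripper_width: 0.7
time_s: 44.25
ee_pos: [444.4, -336.0, 202.3]
ee_rot: [179.6, 1.0, -3.5]
force: [0.7, -0.1, 0.1]
gripper_width: 0.2
time_s: 45.0
ee_pos: [365.5, -330.5, 347.4]
ee_rot: [179.6, 1.1, -3.4]
force: [0.7, 0.3, 0.2]
gripper_width: 0.2
45.0 [ 365.5 -330.5  347.4] [179.56   1.06  -3.43] [0.7 0.3 0.2] 0.2
[279  83  12  53 545] [ 442.9 -336.8] [np.float64(47.8), np.float64(10.3), np.float64(47.8), np.float64(10.8)]
[227  85  18  52 718] [ 444.4 -289.8] [np.float64(47.1), np.float64(15.9), np.float64(47.0), np.float64(16.6)]
```

Both tops are level at about 183 mm, the case hasn't moved, and the arm is clear. Handing in.

```bash
python3 -c "
from workcell import job_done;print(job_done())"
```

```text
the job is handed in; nothing more can be done
None
```

The job is done and handed in at about 45 s of the 210 s limit. The slotted case stands upright on the board with both whetstones in it; only two were in the drying stand this run.

**What I did:**
- I pushed the top of the case from behind until it tipped and leaned on the front rail, then pulled it free.
- It still hung at the 40° tilt over the board. It only swung upright when I lowered the grip to 3 N with a few short jerks. That let it go down onto the board with almost no load.
- I put one stone in each of the two outer slots.

**What the last checks showed:**
- **Stones:** a light touch with shut fingers found both tops level at about 183 mm, against 182 mm for fully home. Their spacing of 46–47 mm fits the outer slots, 46.8 mm apart.
- **Case:** it stands about 10 mm in x and 8 mm in y from the board's measured middle, and did not move during the insertions.
- **Everything else:** the four boxes are standing in their row. The objects visible in the last picture, including the purple look-alike, look undisturbed; the jar and spanner were not in that last view.

**What disagreed:**
- The camera and the gripper differed by about 1 mm on the case's sideways position, so I aimed between them.
- The held stone's lower edge showed about 2.5 mm off prediction, so I moved the entry point by about 2 mm to allow for it.
- Wrist force readings stayed near zero even on contact, so the seating check rests on the height at which the fingers stopped.

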